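Fill the reagent bottle crate

ROBOT

A 6-joint arm with a two-finger parallel gripper is mounted at the origin on a cart in front of the work surface, level with it; the furniture and walls round the work are solid. World frame = base frame: x ahead of the robot, y to its left, z up, the work surface at z = 0. Lengths are in mm, angles in rad, forces in N, time in s.
With the tool pointing down it reaches from about 350 to 775 mm from the base axis. Payload 7.3 kg.
Tool frame: the origin (TCP) lies at the very end of the fingers, on their centre line; the grasp point (between the pads) lies 19 mm behind it (bot.grip_point_offset is the distance from the TCP to the grasp point, in mm); z points along the fingers, y is the line along which they close (so a half turn about z gives the same grasp; the last joint's range is limited). The gripper opens to 92 mm and grips with 3 to 60 N. Pads are 19 mm wide; open, the fingers measure 130 mm over their backs; the gripper's body (75 mm by 190 mm) begins 47 mm behind the grasp point.
Start: joints at [1.127, 0.342, 1.524, -0, 1.275, -0.146], TCP at [154.029, 501.916, 226.741] pointing down, gripper open.
Joint ranges: [-2.53, 2.53], [-0.77, 2.02], [0.04, 2.7], [-1, 4.14], [0.28, 2.66], [-3.11, 3.11]. Speed limits (rad/s): [2.57, 2.57, 3.14, 3.14, 3.14, 3.14].

INTERFACE

Orientations are given as [roll, pitch, yaw] about the fixed x, y, z axes, in that order (R = Rz(yaw) Ry(pitch) Rx(roll)).
In Python, from plant import bot gives the robot as it stands. The module is installed in compiled form; this text tells all that it offers.
- The arm moves only by the shell command python3 -m jog 'ROWS' [OPENING]. ROWS is JSON, a list of rows, each a list of 6 numbers: the shift along the tool's x, y, z in mm, then the turn, a rotation vector about the tool's x, y, z in rad. In form: [[dx, dy, dz, rx, ry, rz], ...]. A call has 1 to 12 rows; each row shifts and turns the commanded pose from where the row before left it, along the tool's axes as they then stand; what a row does not reach is not made up. A row lasts 1/10 s, in which the tool goes at most 50 mm and 8.59 degrees, less where a joint would pass 70% of its speed; a pose out of reach is approached as far as the arm can. A call with a gripper value outside its range is refused whole. OPENING is the opening in per cent of the stroke, from 0 (shut) to 100 (fully open), set as the call begins (- or left out, the last holds). The fingers move at their own pace and stop on an object; the grip force is fixed at half the most. Time passes only in rows, so rows that do not move let the fingers close. It gives the time, the measured TCP pose, the force, the opening and the grip force at its end, in the units of the state.
- bot.get_obs(): the state, without advancing time (a new reading comes with each control period).
- bot.capture(name): name is "scene" or "top" or "wrist"; returns the picture (480x640x3 uint8, red, green, blue); there is no depth.
- bot.camera_model(name): a dict with "fx", "fy", "cx", "cy" (pixels), "position" and "orientation" of the camera in the world; the wrist camera has in their place "T_tool_cam" (4x4, takes a point from camera to tool coordinates, whose origin is the TCP and whose axes are the flange's). Camera axes: x right, y down, z forward; pixel columns grow to the right and rows downward; lengths in mm; the calibration is good to about 2 mm. The wrist camera is an equidistant fisheye: a pixel r from the principal point sees the ray r / f radians off the axis. A picture is of the moment at which its call begins: read the wrist's pose just before it. camera_model takes no time and is no camera call.
- bot.close_job(): hands the job in; it is judged then, once.
Trained networks look in the newest picture that a camera, given by its name, has taken for a name from the list of things; names that differ only in an ending like _2 or _b are one class to them, and where a whole thing is asked for, a point or a joint stands for the part that bears it (a point fixed in the world has none). Each returns a list of dicts, best first, with "p" (0 to 1); they miss things now and then, are a little off and sometimes report something else, mostly with a low value. They report only what shows in the picture. A call takes as long as a camera call. They do not tell look-alikes from the thing itself.
- bot.outline_of(target, camera): "mask" (480x640 bool, what is visible of it) and "pixel" ([column, row] in pixels, amid what is visible of it).
The state is a dict: "time": time; "joint_positions": joint angles; "dq": joint speeds; "tau": joint torques, N m; "tool_pos": TCP position; "tcp_rot": TCP orientation; "contact_force": force on the tool from outside, world axes, zero at the start; "moment": the same for the moment, N m; "grip_width": finger opening in mm; "finger_force": force on a finger pad.
Only numpy, scipy, OpenCV 4.12 (cv2) and the standard library are available. Lean on these libraries where they do the work, as an engineer would, in place of code of your own. Each camera call takes 0.05 s, during which the arm holds its last target. There are 200 camera calls.

TASK

Two small amber reagent bottles have been left out on the desk between the microscope and the divided wooden crate. Put each of them upright into an empty cell of the crate, one bottle to a cell, standing on the cell's floor. Set them down rather than dropping them.

Things in the scene. Friction and masses are not known exactly. Their poses are not given: they have to be found in the camera images.
- bottle_a_center (a point): Small amber reagent bottle with black screw cap, upright on the open desk between microscope and crate, as does its twin (not the one behind the microscope); a red-lidded pot, 49 mm wide, 58 mm high, stands near. Round body 28 mm in diameter up to 47 mm above its foot, cap 20 mm wide up to 61 mm; about 30 g. Point: on the axis, half-way up, 30.5 mm above the foot; z up.
- bottle_b_center (a point): Small amber reagent bottle with black screw cap, upright on the open desk between microscope and crate, as does its twin (not the one behind the microscope); a red-lidded pot, 49 mm wide, 58 mm high, stands near. Round body 28 mm in diameter up to 47 mm above its foot, cap 20 mm wide up to 61 mm; about 30 g. Point: on the axis, half-way up, 30.5 mm above the foot; z up.
- cell_a (a point): Centre of the floor of one empty cell of a wooden crate, 4 mm above the desk. The crate is fixed, at any yaw: 136 mm square, 28 mm high (corner posts 30 mm), 2 x 2 cells 62 mm square inside; walls, dividers and floor 4 mm thick. x and y run along the walls, z up; the crate's centre lies at x = +33, y = +33 mm from here. The other two cells each hold an amber bottle of the same kind (tops 65 mm above the desk).
- cell_b (a point): Centre of the floor of the other empty cell of the same crate (see cell_a), diagonally opposite, 93 mm away; same axes; the crate's centre lies at x = -33, y = -33 mm from here. The bottles already in the crate stand at about their cells' centres, 66 mm from this point; fingers that open along the line through the two empty cells keep clear of them.
Not all that is in view belongs to the job. Leave any blue or purple look-alike of the part that bears bottle_a_center alone.

How it is judged:
By the outcome, as a careful person would: the job done as asked, in the order asked, and still so for the second after the job is handed in, with the robot touching nothing.
It also fails if it takes over 51 s, if anything falls off the work surface, if the arm or the gripper's body presses on something with over 40 N, if the wrist force passes 120 N, or if a joint passes its speed limit or range.

## Working session

There is one attempt and no reset: what is moved stays moved. The work goes in short steps, Python scripts to look and compute and a shell command to move; the robot and the scene stay as the last step left them, time stands still between calls to the robot, and variables do not carry over. Pictures are saved under pics/ and viewed, at most 10 in all, crops included, and the job is handed in when it is done.

```bash
mkdir -p pics; python3 - <<'E'
from plant import bot
import cv2,numpy as np
for n in ["scene","top"]:
    im=bot.capture(n); cv2.imwrite(f"pics/{n}0.png",im[...,::-1])
    m=bot.camera_model(n); print(n,m)
    for t in ["bottle_a_center","cell_a"]:
        for r in bot.outline_of(t,n): 
            ys,xs=np.nonzero(r["mask"]); print(t,round(r["p"],2),np.round(r["pixel"]),xs.min(),xs.max(),ys.min(),ys.max())
print(bot.camera_model("wrist")); o=bot.get_obs(); print(o["time"],o["tool_pos"],o["tcp_rot"],o["grip_width"])
E
```

```text
scene {'fx': 579.871277409363, 'fy': 579.871277409363, 'cx': 321.57834045052255, 'cy': 236.1333646322498, 'position': array([ 102.71485372, -550.36708259,  534.34681097]), 'orientation': array([-2.17777899, -0.00251483, -0.68454676])}
bottle_a_center 0.76 [350. 234.] 343 361 213 252
bottle_a_center 0.73 [295. 207.] 285 302 189 226
bottle_a_center 0.57 [309. 182.] 301 317 164 200
cell_a 0.64 [381. 341.] 298 453 288 407
top {'fx': 452.27138117748905, 'fy': 452.27138117748905, 'cx': 317.79063279741695, 'cy': 234.81478850269863, 'position': array([475.1990486 ,   5.94752653, 901.40439527]), 'orientation': array([-3.07434519, -0.03796749, -1.57136838])}
bottle_a_center 0.7 [226. 170.] 215 231 165 182
bottle_a_center 0.7 [307. 193.] 302 317 188 205
cell_a 0.8 [397. 260.] 360 437 221 297
cell_a 0.27 [224. 172.] 214 232 165 181
{'fx': 371.64829954431775, 'fy': 371.64829954431775, 'cx': 327.3154448674441, 'cy': 243.98840904119865, 'T_tool_cam': array([[ 1.69838406e-05, -9.63913993e-01, -2.66213848e-01,
         7.30391491e+01],
       [ 9.99999911e-01,  1.28808827e-04, -4.02596604e-04,
        -3.02343655e-01],
       [ 4.22359194e-04, -2.66213818e-01,  9.63913909e-01,
        -1.56201630e+02],
       [ 0.00000000e+00,  0.00000000e+00,  0.00000000e+00,
         1.00000000e+00]])}
0.3 [153.97882619 501.81662975 226.50976208] [-3.14117553e+00 -4.28755054e-05  2.84380379e+00] 91.9332452664939
```

View pics/top0.png

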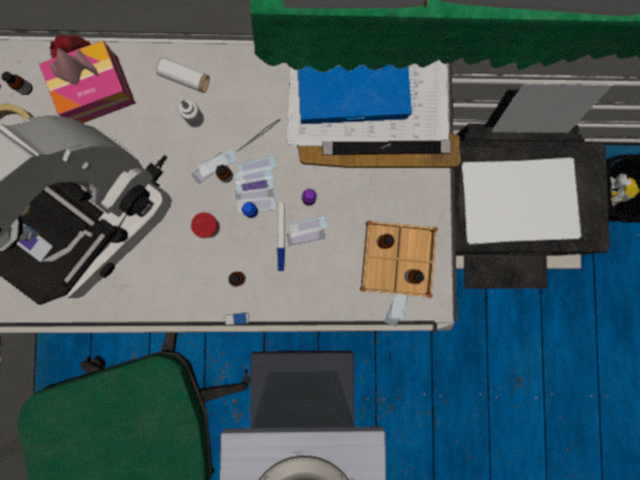

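View pics/scene0.png

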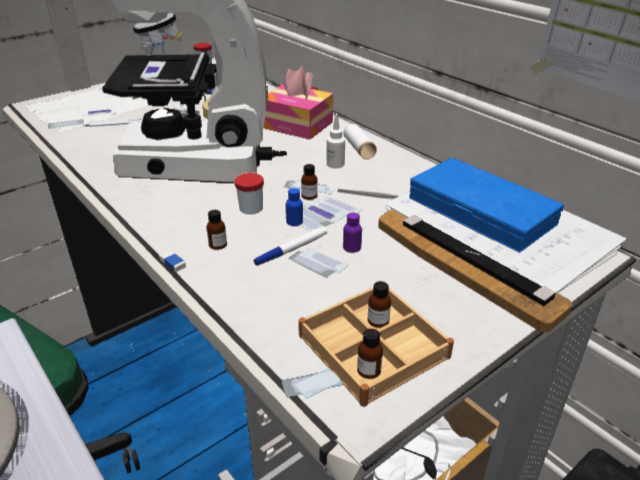

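Candidates in the top view are amber bottles at (224,173) and (237,279), blue (249,209), purple (309,196), amber behind the microscope (15,82), and amber in the crate (386,241) and (415,276). I choose (224,173) and (237,279): both are amber and stand on the open desk. The empty cells are the upper right (~415,244) and lower left (~383,275).

```bash
cat > h.py <<'E'
from plant import bot
import cv2,numpy as np
from scipy.spatial.transform import Rotation as R
def ray(name,px,obs=None):
    m=bot.camera_model(name); u=(np.array(px,float)-[m["cx"],m["cy"]])/m["fx"]
    if name=="wrist":
        r=np.hypot(*u); d=np.array([*(u*np.sin(r)/max(r,1e-9)),np.cos(r)])
        T=m["T_tool_cam"]; Rt=R.from_euler("xyz",obs["tcp_rot"]).as_matrix()
        return obs["tool_pos"]+Rt@T[:3,3], Rt@T[:3,:3]@d
    return m["position"], R.from_euler("xyz",m["orientation"]).as_matrix()@np.array([*u,1.])
def atz(name,px,z,obs=None):
    p,d=ray(name,px,obs); return (p+d*(z-p[2])/d[2])[:2]
def wpix(P,obs):
    m=bot.camera_model("wrist"); T=m["T_tool_cam"]; Rt=R.from_euler("xyz",obs["tcp_rot"]).as_matrix()
    c=T[:3,:3].T@(Rt.T@(np.array(P,float)-obs["tool_pos"])-T[:3,3])
    s=np.hypot(c[0],c[1]); a=np.arctan2(s,c[2])*m["fx"]/s
    return np.array([m["cx"]+c[0]*a,m["cy"]+c[1]*a])
E
python3 - <<'E'
from h import *
im=cv2.imread("pics/top0.png"); big=cv2.resize(im[150:310,190:450],None,fx=3,fy=3,interpolation=cv2.INTER_CUBIC)
cv2.imwrite("pics/crop1.png",big)
for n,p in [("A",(224,173)),("B",(237,279)),("blue",(249,209)),("pur",(309,196)),("pot",(204,225))]:
    print(n,"top",atz("top",p,61).round())
for n,p in [("A",(309,168)),("B",(214,214)),("pot",(250,180))]: print(n,"scene",atz("scene",p,60).round())
c=[(369,223),(436,228),(431,295),(362,290)]
C=[atz("top",p,29) for p in c]; print(np.round(C),np.mean(C,0).round())
for i in range(4): e=C[(i+1)%4]-C[i]; print(np.hypot(*e).round(1),np.arctan2(e[1],e[0]).round(3))
E
```

```text
A top [647. 149.]
B top [450. 123.]
blue top [580. 102.]
pur top [605. -10.]
pot top [550. 185.]
A scene [649. 151.]
B scene [446. 126.]
pot scene [547. 180.]
[[ 557. -127.]
 [ 548. -259.]
 [ 418. -246.]
 [ 428. -112.]] [ 488. -186.]
132.0 -1.642
130.7 3.048
134.5 1.497
130.4 -0.112
```

View pics/crop1.png

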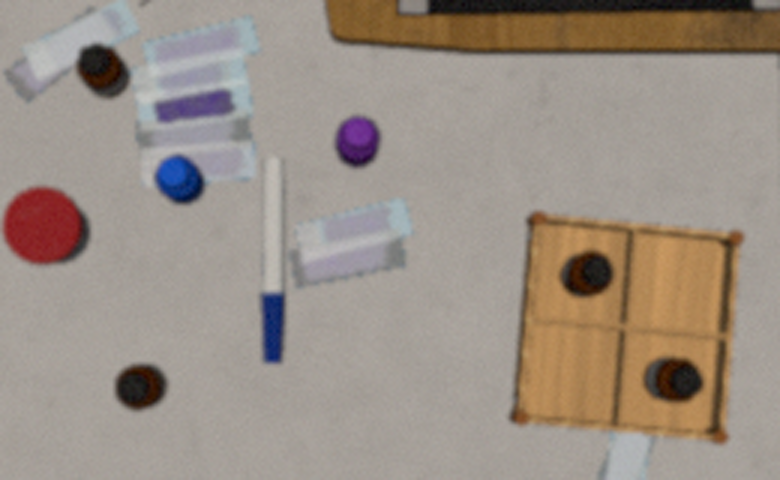

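The crop confirms them: amber/black bottle A's cap is at (222.7,171) and B's at (235,279), with the blue and purple ones clearly different. Empty crate cells are the upper right and lower left. First I go over B, with the fingers' line at -50° (the empty-cell diagonal, also clear of blue and the pot).

```bash
python3 -m jog '[[-32.5,-22.8,0,0,0,0],[-32.5,-22.8,0,0,0,0],[-32.5,-22.8,0,0,0,0],[-32.5,-22.8,0,0,0,0],[-32.5,-22.8,0,0,0,0],[-32.5,-22.8,0,0,0,0],[-32.5,-22.8,0,0,0,0],[-32.5,-22.8,0,0,0,0],[-32.5,-22.8,0,0,0,0],[-32.5,-22.8,0,0,0,0],[-32.5,-22.8,0,0,0,0],[-32.5,-22.8,0,0,0,0]]' 100
python3 -m jog '[[0,0,0,0,0,0.143],[0,0,0,0,0,0.143],[0,0,0,0,0,0.143],[0,0,0,0,0,0.143],[0,0,0,0,0,0.143],[0,0,0,0,0,0.143],[0,0,0,0,0,0.143],[0,0,0,0,0,0.143],[0,0,0,0,0,0.143],[0,0,0,0,0,0.143],[0,0,0,0,0,0.143],[0,0,0,0,0,0.143]]'
python3 -m jog '[[0,0,20,0,0,0.143],[0,0,20,0,0,0.143],[0,0,20,0,0,0.143],[0,0,17,0,0,0],[0,0,0,0,0,0]]'
cat > look.py <<'E'
from h import *
import sys
o=bot.get_obs(); im=bot.capture("wrist"); cv2.imwrite(f"pics/{sys.argv[1]}.png",im[...,::-1])
print(o["time"],o["tool_pos"].round(1),o["tcp_rot"].round(3),round(o["grip_width"],1))
for r in bot.outline_of("bottle_a_center","wrist"):
    ys,xs=np.nonzero(r["mask"]); print(round(r["p"],2),np.round(r["pixel"]),xs.min(),xs.max(),ys.min(),ys.max(),atz("wrist",r["pixel"],35,o).round(1))
for a in sys.argv[2:]:
    P=eval(a); print(a,wpix(P,o).round())
E
python3 look.py w1 "(447,126,61)" "(447,126,0)"
```

```text
time: 1.5
tool_pos: [447.4, 124.4, 226.8]
tcp_rot: [3.141, 0.0, 2.844]
contact_force: [-0.1, 0.6, -0.1]
grip_width: 92.1
finger_force: 0.0
time: 2.7
tool_pos: [446.5, 125.9, 226.7]
tcp_rot: [3.142, -0.0, 1.122]
contact_force: [-0.1, -0.1, -0.2]
grip_width: 91.9
finger_force: 0.0
time: 3.2
tool_pos: [445.1, 125.7, 147.9]
tcp_rot: [-3.139, 0.004, 0.699]
contact_force: [-0.4, 0.8, 0.1]
grip_width: 92.0
finger_force: 0.0
3.2 [445.1 125.7 147.9] [-3.139  0.004  0.699] 92.0
0.79 [466. 123.] 435 490 103 140 [578.9 105. ]
0.7 [466.  20.] 442 496 0 42 [642.2 156.5]
0.56 [568. 196.] 538 596 178 215 [603.8  -4.5]
(447,126,61) [331. 246.]
(447,126,0) [330. 226.]
```

View pics/w1.png

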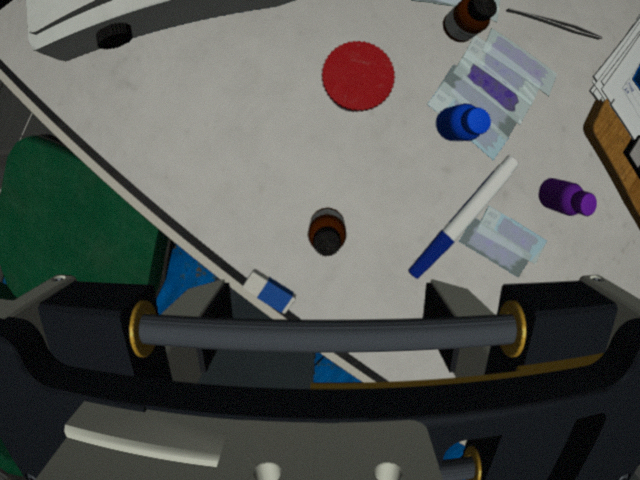

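B's cap shows at (327,243), body above it at (326,222); A's cap is at (483,8); blue and purple are at right. B is about 3.5 mm ahead in tool x and -2 in tool y. Descend and grip.

```bash
python3 -m jog '[[3.5,-2,20,0,0,0],[0,0,25,0,0,0],[0,0,25,0,0,0],[0,0,25,0,0,0],[0,0,15,0,0,0],[0,0,10,0,0,0],[0,0,0,0,0,0]]'
python3 -m jog '[[0,0,0,0,0,0],[0,0,0,0,0,0],[0,0,0,0,0,0],[0,0,0,0,0,0],[0,0,0,0,0,0],[0,0,0,0,0,0],[0,0,0,0,0,0],[0,0,0,0,0,0]]' 0
```

```text
time: 4.0
tool_pos: [448.1, 129.7, 29.5]
tcp_rot: [-3.141, 0.0, 0.699]
contact_force: [-0.1, -0.2, -0.1]
grip_width: 92.1
finger_force: 0.0
time: 4.8
tool_pos: [448.0, 129.7, 29.7]
tcp_rot: [-3.142, 0.0, 0.699]
contact_force: [-0.3, 0.1, -0.6]
grip_width: 32.3
finger_force: 0.0
```

```bash
python3 -m jog '[[0,0,0,0,0,0],[0,0,0,0,0,0],[0,0,0,0,0,0],[0,0,0,0,0,0]]'
python3 -m jog '[[0,0,-20,0,0,0],[0,0,-30,0,0,0],[0,0,-35,0,0,0],[0,0,-20,0,0,0],[0,0,0,0,0,0]]'
```

```text
time: 5.2
tool_pos: [448.0, 129.7, 29.7]
tcp_rot: [-3.142, -0.0, 0.699]
contact_force: [-0.2, -0.9, 0.4]
grip_width: 27.3
finger_force: 30.0
time: 5.7
tool_pos: [449.7, 130.0, 137.3]
tcp_rot: [3.138, -0.005, 0.699]
contact_force: [0.6, -0.1, 0.1]
grip_width: 27.0
finger_force: 30.0
```

```bash
python3 -m jog '[[-15,20,0,0,0,0],[-22.5,29,0,0,0,0],[-22.5,29,0,0,0,0],[-22.5,29,0,0,0,0],[-22.5,29,0,0,0,0],[-22.5,29,0,0,0,0],[-22.5,29,0,0,0,0],[-22.5,27,0,0,0,0],[0,0,0,0,0,0],[0,0,0,0,0,0]]'
python3 look.py w2 "(488,-186,28)" "(458,-150,4)" "(518,-222,4)"
```

```text
time: 6.7
tool_pos: [457.3, -150.6, 133.4]
tcp_rot: [-3.139, 0.001, 0.697]
contact_force: [-0.1, 0.3, -0.2]
grip_width: 27.0
finger_force: 30.0
6.7 [ 457.3 -150.6  133.4] [-3.139e+00  1.000e-03  6.970e-01] 27.0
(488,-186,28) [393. 240.]
(458,-150,4) [329. 232.]
(518,-222,4) [444. 233.]
```

View pics/w2.png

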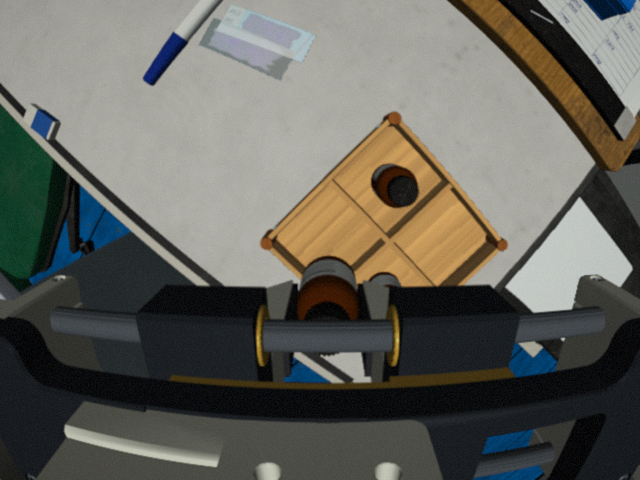

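The crate's post tops are at (393,118), (267,242) and (502,243). The held bottle hangs at (328,290) over the left empty cell; the crate bottle at (395,185) clears the fingers.

```bash
python3 - <<'E'
from h import *
o=bot.get_obs()
P=[atz("wrist",p,30,o) for p in [(393,118),(267,242),(502,243)]]
print(np.round(P,1)); c=(P[1]+P[2])/2; print(c.round(1), np.hypot(*(P[1]-P[2])).round(1))
d=P[2]-P[1]; u=d/np.hypot(*d); print("axis deg",np.degrees(np.arctan2(*u[::-1])))
print("cells",(c-46.7*u).round(1),(c+46.7*u).round(1))
Rt=R.from_euler("xyz",o["tcp_rot"]).as_matrix()
print("tool shift to near cell",(Rt.T@np.array([*(c-46.7*u-o["tool_pos"][:2]),0])).round(1))
E
```

```text
[[ 554.6 -125.8]
 [ 428.4 -114.7]
 [ 544.4 -253.6]]
[ 486.4 -184.1] 181.0
axis deg -50.1279307439632
cells [ 456.4 -148.3] [ 516.3 -220. ]
tool shift to near cell [-0.1 -1.5  0. ]
```

```bash
python3 -m jog '[[0,-1,15,0,0,0],[0,0,25,0,0,0],[0,0,25,0,0,0],[0,0,18,0,0,0],[0,0,10,0,0,0],[0,0,3,0,0,0],[0,0,1,0,0,0],[0,0,0,0,0,0],[0,0,0,0,0,0]]'
```

```text
time: 7.7
tool_pos: [457.9, -149.9, 38.5]
tcp_rot: [3.14, -0.001, 0.699]
contact_force: [0.2, -0.4, 0.5]
grip_width: 27.3
finger_force: 30.0
```

```bash
python3 -m jog '[[0,0,2,0,0,0],[0,0,1,0,0,0],[0,0,1,0,0,0],[0,0,0.7,0,0,0],[0,0,0,0,0,0],[0,0,0,0,0,0]]'
```

```text
time: 8.3
tool_pos: [457.6, -149.8, 33.5]
tcp_rot: [3.141, -0.0, 0.699]
contact_force: [-0.7, 0.3, 6.7]
grip_width: 27.4
finger_force: 30.0
```

```bash
python3 -m jog '[[0,0,0,0,0,0],[0,0,0,0,0,0],[0,0,0,0,0,0],[0,0,0,0,0,0],[0,0,0,0,0,0]]' 60
python3 -m jog '[[0,0,-15,0,0,0],[0,0,-30,0,0,0],[0,0,-35,0,0,0],[0,0,-25,0,0,0],[0,0,0,0,0,0]]' 100
python3 look.py w3 "(457.5,-149.5,65)" "(457.5,-149.5,4)"
python3 - <<'E'
from h import *
# delta tool-frame from (457.6,-149.8) to A
o=bot.get_obs(); Rt=R.from_euler("xyz",o["tcp_rot"]).as_matrix()
for t in [(648,151)]: print((Rt.T@np.array([t[0]-o["tool_pos"][0],t[1]-o["tool_pos"][1],0])).round(1))
E
```

```text
time: 8.8
tool_pos: [457.4, -149.7, 32.9]
tcp_rot: [-3.141, -0.0, 0.699]
contact_force: [-0.6, -1.1, -0.3]
grip_width: 54.7
finger_force: 0.0
time: 9.3
tool_pos: [459.3, -150.6, 141.2]
tcp_rot: [3.135, -0.003, 0.699]
contact_force: [1.7, 0.7, -0.5]
grip_width: 89.8
finger_force: 0.0
9.3 [ 459.3 -150.6  141.2] [ 3.135e+00 -3.000e-03  6.990e-01] 89.8
(457.5,-149.5,65) [325. 255.]
(457.5,-149.5,4) [325. 233.]
[ 3.393e+02 -1.075e+02  1.000e-01]
```

View pics/w3.png

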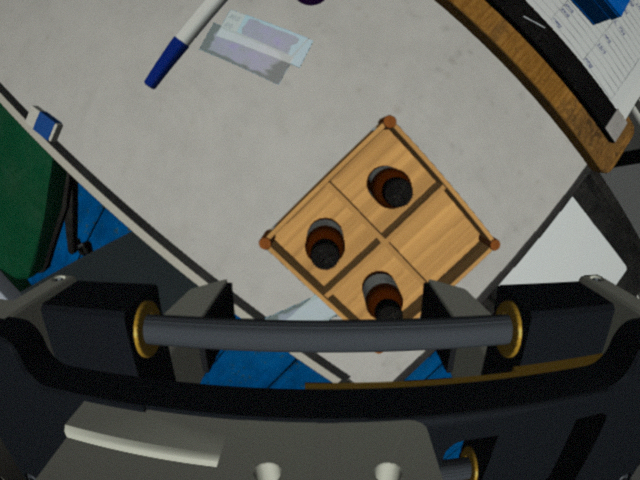

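Bottle B stands upright in its cell (cap (325,256)), with the other two undisturbed. Now to A.

```bash
python3 -m jog '[[20,-6,0,0,0,0],[35,-11,0,0,0,0],[35,-11,0,0,0,0],[35,-11,0,0,0,0],[35,-11,0,0,0,0],[35,-11,0,0,0,0],[35,-11,0,0,0,0],[35,-11,0,0,0,0],[35,-11,0,0,0,0],[25,-9,0,0,0,0],[15,-5,0,0,0,0],[0,0,0,0,0,0]]'
python3 look.py w4 "(648,151,61)" "(648,151,0)"
```

```text
time: 10.6
tool_pos: [647.8, 153.5, 135.3]
tcp_rot: [-3.139, 0.002, 0.701]
contact_force: [-0.1, 0.1, -0.6]
grip_width: 92.2
finger_force: 0.0
10.6 [647.8 153.5 135.3] [-3.139e+00  2.000e-03  7.010e-01] 92.2
0.84 [322. 353.] 307 335 308 369 [574.   98.4]
0.8 [328. 233.] 309 350 208 259 [653.4 158.7]
0.29 [456. 449.] 444 464 443 458 [565.1 -87.4]
(648,151,61) [332. 256.]
(648,151,0) [331. 233.]
```

View pics/w4.png

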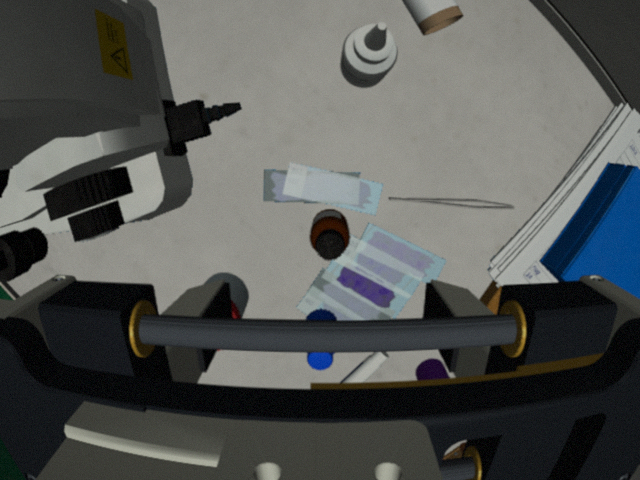

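A is at (330,235), cap (330,247), close to centre; blue is at (321,340), outside the finger line. The microscope knob at (240,107) and the dropper bottle at (370,55) are clear. Shift +4 in x, +0.8 in y and go down.

```bash
python3 -m jog '[[4,0.8,15,0,0,0],[0,0,25,0,0,0],[0,0,25,0,0,0],[0,0,20,0,0,0],[0,0,15,0,0,0],[0,0,6,0,0,0],[0,0,0,0,0,0],[0,0,0,0,0,0]]'
```

```text
time: 11.5
tool_pos: [652.4, 153.6, 32.8]
tcp_rot: [3.141, -0.001, 0.699]
contact_force: [-0.0, -1.1, 1.2]
grip_width: 92.1
finger_force: 0.0
```

```bash
python3 -m jog '[[0,0,0,0,0,0],[0,0,0,0,0,0],[0,0,0,0,0,0],[0,0,0,0,0,0],[0,0,0,0,0,0],[0,0,0,0,0,0],[0,0,0,0,0,0],[0,0,0,0,0,0],[0,0,0,0,0,0],[0,0,0,0,0,0],[0,0,0,0,0,0],[0,0,0,0,0,0]]' 0
```

```text
time: 12.7
tool_pos: [651.8, 153.7, 32.0]
tcp_rot: [-3.142, -0.0, 0.699]
contact_force: [0.5, -0.1, -0.7]
grip_width: 27.1
finger_force: 30.0
```

```bash
python3 -m jog '[[0,0,-20,0,0,0],[0,0,-30,0,0,0],[0,0,-30,0,0,0],[0,0,-20,0,0,0],[0,0,0,0,0,0]]'
python3 -m jog '[[-18,10,0,0,0,0],[-33.7,19.6,0,0,0,0],[-33.7,19.6,0,0,0,0],[-33.7,19.6,0,0,0,0],[-33.7,19.6,0,0,0,0],[-33.7,19.6,0,0,0,0],[-33.7,19.6,0,0,0,0],[-33.7,19.6,0,0,0,0],[-33.7,19.6,0,0,0,0],[-33.7,19.6,0,0,0,0],[-23,13.7,0,0,0,0],[0,0,0,0,0,0]]'
python3 -m jog '[[0,0,0,0,0,0],[0,0,0,0,0,0]]'
python3 look.py w5 "(517,-221,4)" "(487,-185,28)"
```

```text
time: 13.2
tool_pos: [653.7, 153.9, 135.7]
tcp_rot: [3.138, -0.006, 0.699]
contact_force: [0.5, -0.3, 0.5]
grip_width: 26.8
finger_force: 30.0
time: 14.4
tool_pos: [515.3, -223.9, 130.6]
tcp_rot: [-3.14, 0.001, 0.695]
contact_force: [0.3, 0.8, 0.1]
grip_width: 27.0
finger_force: 30.0
time: 14.6
tool_pos: [516.9, -220.0, 131.3]
tcp_rot: [-3.14, 0.0, 0.699]
contact_force: [-0.1, -0.8, 0.3]
grip_width: 26.9
finger_force: 30.0
14.6 [ 516.9 -220.   131.3] [-3.14   0.     0.699] 26.9
0.86 [326. 292.] 297 358 249 319 [ 488.4 -241.7]
0.7 [199.   2.] 186 213 0 8 [594.2 -34.1]
(517,-221,4) [330. 235.]
(487,-185,28) [266. 243.]
```

View pics/w5.png

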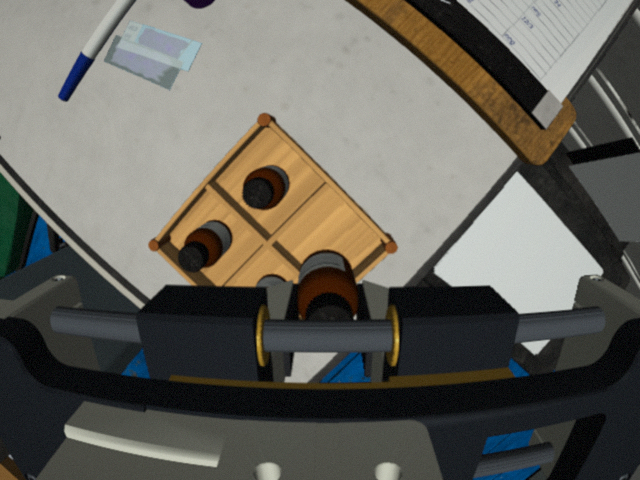

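The crate divider crossing is at (268,243), predicted (266,243), and the target right-hand cell is empty, so alignment is good. Lower.

```bash
python3 -m jog '[[0,0,15,0,0,0],[0,0,25,0,0,0],[0,0,25,0,0,0],[0,0,16,0,0,0],[0,0,8,0,0,0],[0,0,2,0,0,0],[0,0,0,0,0,0],[0,0,0,0,0,0]]'
python3 -m jog '[[0,0,1,0,0,0],[0,0,1,0,0,0],[0,0,1,0,0,0],[0,0,0,0,0,0],[0,0,0,0,0,0]]'
```

```text
time: 15.5
tool_pos: [517.6, -221.2, 41.9]
tcp_rot: [3.14, -0.001, 0.699]
contact_force: [-0.1, 0.4, 0.2]
grip_width: 27.0
finger_force: 30.0
time: 16.0
tool_pos: [516.9, -221.0, 38.0]
tcp_rot: [-3.141, -0.0, 0.699]
contact_force: [-0.3, -0.5, -0.1]
grip_width: 26.9
finger_force: 30.0
```

```bash
python3 -m jog '[[0,0,1,0,0,0],[0,0,0.7,0,0,0],[0,0,0.5,0,0,0],[0,0,0,0,0,0],[0,0,0,0,0,0]]'
```

```text
time: 16.5
tool_pos: [517.0, -221.0, 35.9]
tcp_rot: [3.142, -0.0, 0.699]
contact_force: [0.1, 0.6, 0.8]
grip_width: 27.3
finger_force: 30.0
```

```bash
python3 -m jog '[[0,0,0.5,0,0,0],[0,0,0,0,0,0],[0,0,0,0,0,0]]'
```

```text
time: 16.8
tool_pos: [517.1, -221.0, 35.8]
tcp_rot: [3.141, -0.0, 0.699]
contact_force: [-1.4, 1.0, 5.6]
grip_width: 27.1
finger_force: 30.0
```

Contact (5.6 N). Release and rise.

```bash
python3 -m jog '[[0,0,0,0,0,0],[0,0,0,0,0,0],[0,0,0,0,0,0],[0,0,0,0,0,0],[0,0,0,0,0,0]]' 60
python3 -m jog '[[0,0,-15,0,0,0],[0,0,-30,0,0,0],[0,0,-35,0,0,0],[0,0,-25,0,0,0],[0,0,0,0,0,0],[0,0,0,0,0,0],[0,0,0,0,0,0]]' 100
python3 look.py w6
```

```text
time: 17.3
tool_pos: [516.9, -221.0, 35.1]
tcp_rot: [-3.141, -0.0, 0.699]
contact_force: [-0.5, -0.2, 0.8]
grip_width: 54.7
finger_force: 0.0
time: 18.0
tool_pos: [516.3, -220.6, 139.1]
tcp_rot: [-3.139, 0.001, 0.699]
contact_force: [-0.6, 0.8, -0.1]
grip_width: 92.0
finger_force: 0.0
18.0 [ 516.3 -220.6  139.1] [-3.139e+00  1.000e-03  6.990e-01] 92.0
0.93 [325. 239.] 307 346 212 264 [ 516.3 -216.7]
```

View pics/w6.png

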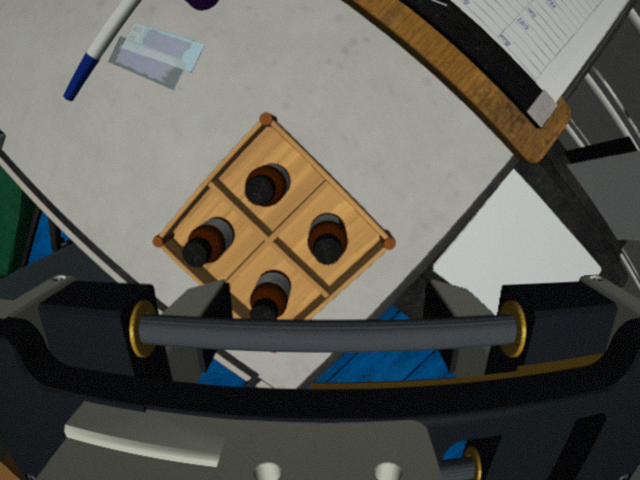

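All four cells hold an upright bottle (new ones at (328,240) and (208,240)), and the gripper is clear.

```bash
python3 -c "
from plant import bot
print(bot.close_job())"
```

```text
the job is handed in; nothing more can be done
None
```

Both amber bottles were set down upright, one in each empty crate cell; the last picture shows all four cells filled and the gripper clear, and the job was handed in at about 18 s.

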